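Unlatch the instrument box and hold the hand lens over the tagged cell

TASK

Swing the brass latch lever on the grey steel box out towards the robot so that its nose is clear of the lid, raise the lid until it stands open, and draw the hand lens out of its sloping holder by the handle. Turn the lens level and hold it by the handle still over the swollen phone cell with the orange sticker, the glass centred on that cell and about 9 cm above the desk. Finish while holding it there, with the lid left standing open and the cells and the other things on the desk not shifted.

Things in the scene. Friction and masses are not known exactly. Their poses are not given: they have to be found in the camera images.
- box: Grey steel instrument box bolted to the desk, 152 mm deep (its x), 200 mm wide (its y), 128 mm high, walls 3 mm, with a lid hinged along its +x top edge. Origin: centre of its underside, z up. Its -x side is the front, carrying the latch and roughly facing the robot. Inside stands the lens in a holder, with 60 mm free either side of it.
- latch (a joint): Brass lever latch, turning about an upright pin. 0 rad: the lever lies along the box's front, pointing to box +y, and its nose lies over the lid's front edge (1.5 mm play) and blocks the lid. Grows (anticlockwise from above) as the lever swings out from the box; 1.57: it points to box -x; stop at 1.6. Nose clear of the lid from 1.2. Friction 0.05 N m, stays where left.
- latch_knob (a point): Point to grip on the latch lever: on the axis of the upright round brass knob at the lever's free end, diameter 14 mm, 8.5 mm below the knob's top (the lever's top face is 21 mm below this point). 50 mm from the pin's axis. Height 163 mm above the desk.
- latch_pivot (a point): Point on the latch pin's upright axis, level with latch_knob; 94 mm in front (box -x) of the box's centre. The nose is 30 mm long from this axis, at right angles to the lever.
- lid (a joint): Steel lid, 155 x 204 x 6 mm, mass 0.25 kg, hinged along the box's far (+x) top edge. 0 rad: shut; grows as its front edge is raised; 1.57 rad: upright; stop at 1.7 rad. The hinge is stiff (friction 0.26 N m): about 3 N at the bar raise it and it stays where it is left.
- lid_bar (a point): Middle of the black round bar handle on the lid: bar 11 mm thick, 70 mm long, along the box's y, standing 35 mm off the lid's top face (29 mm free under it), 122 mm from the hinge line measured along the lid and 32 mm behind the lid's front edge.
- lid_hinge (a point): Point on the lid's hinge axis, which runs along the box's y at the height of the shut lid's underside (41 mm below lid_bar); middle of the box's width.
- lens: Chrome-rimmed hand lens, red handle, about 85 g, most in the rim. Origin: middle of the glass; z: normal of the glass; handle along its -x. Rim 58 mm across, 8 mm thick. Flat-sided handle from 39 to 119 mm from the origin, 16 mm wide (its y), 12 mm thick (its z). It starts leaning 45 degrees in the holder: rim low and away from the front, handle end up towards the front, 6 mm under the lid.
- lens_grip (a point): Middle of the lens's handle: 80 mm from the middle of the glass along the lens's -x.
- lens_seat (a point): Middle of the glass while the lens is in its holder. The black holder has a slot for the rim (28 mm deep, 3 mm play in thickness, 2 mm each side): the lens comes out only by a straight pull along its handle, up and to the front at 45 degrees, for 40 mm; then it lifts freely. The holder does not reach the handle.
- tray: Blue plastic sorting tray, screwed to the desk, 170 mm (its x) x 150 mm (its y), 22 mm high, walls and floor 3 mm, divided two by two into four compartments with one cell lying flat in each. Origin: centre of its underside; z up.
- cell_tagged: The cell to be looked at: slim silver phone cell, 62 x 44 x 5.5 mm, slightly swollen on top (7 mm), with a round orange sticker 24 mm across on its upper face and a black terminal strip at one short end. Lies flat in one of the tray's four compartments, any of them. Origin: centre of its underside.
- cell_b: Another silver phone cell, 62 x 44 x 5.5 mm, with a small white paper label instead of a sticker, flat in another compartment of the tray. Origin: centre of its underside. Leave it.
- cell_c: Another silver phone cell, 62 x 44 x 5.5 mm, with a small white paper label instead of a sticker, flat in another compartment of the tray. Origin: centre of its underside. Leave it.
- cell_d: Another silver phone cell, 62 x 44 x 5.5 mm, with a small white paper label instead of a sticker, flat in another compartment of the tray. Origin: centre of its underside. Leave it.
- gauge: Matte black dial thickness gauge, a C-frame with a round dial, lying on its back on the desk, about 55 x 130 mm and 17 mm high. Origin: underside, middle of the frame's back. Leave it.
- t_key: Brass T-key, 80 mm long, crossbar 56 mm, 8 mm thick, lying on the desk. Origin: on the desk, on the shaft 20 mm from the crossbar. Leave it.
- tape: Roll of yellow tape lying flat, 90 mm across, 19 mm high. Origin: centre of its underside. Leave it.
- brush: Small hand brush, 170 mm long, lying on the desk. Leave it.
Not all that is in view belongs to the job. Of the things that look like the tray, take the one that is farthest from the robot's base at the start. What is shaped like the cell_tagged but blue is not meant.

How it is judged:
By the outcome, as a careful person would: the job done as asked, in the order asked, and still so for the second after the job is handed in, while the arm keeps its last pose, push and grip.
It also fails if it takes over 72 s, if anything falls off the work surface, if the arm or the gripper's body presses on something with over 40 N, if the wrist force passes 120 N, or if a joint passes its speed limit or range.

ROBOT

A 6-joint arm with a two-finger parallel gripper is mounted at the origin on the work surface. World frame = base frame: x ahead of the robot, y to its left, z up, the work surface at z = 0. Lengths are in mm, angles in degrees, forces in N, time in s.
With the tool pointing down it reaches from about 300 to 850 mm from the base axis. Payload 4.2 kg.
Tool frame: the origin (TCP) lies midway between the tips of the shut fingers; the grasp point (between the pads) lies 19 mm behind it (env.grip_depth is the distance from the TCP to the grasp point, in mm); z points along the fingers, y is the line along which they close (so a half turn about z gives the same grasp; the last joint's range is limited). The gripper opens to 91 mm and grips with 3 to 60 N. Pads are 32 mm wide; open, the fingers measure 118 mm over their backs; the gripper's body (76 mm by 178 mm) begins 60 mm behind the grasp point.
Start: joints at [-69.844, 18.312, 89.639, -0, 72.044, -1.146], TCP at [208.898, -535.728, 213.976] pointing down, gripper open.
Joint ranges: [-177.97, 177.97], [-48.28, 115.42], [12.27, 149.76], [-77.06, 257.06], [2.81, 150.46], [-146.56, 146.56]. Speed limits (degrees/s): [147.25, 147.25, 180, 180, 180, 180].

INTERFACE

Orientations are given as [roll, pitch, yaw] about the fixed x, y, z axes, in that order (R = Rz(yaw) Ry(pitch) Rx(roll)).
In Python, from workcell import env, eyes gives the robot as it stands.
- The arm moves only by the tool send_rows, never from a script. Its argument "motion" is a list of rows, each a list of 7 numbers: the shift along the world's x, y, z normalised to -1 to 1, where 1 is 0.5 m, then the turn, a rotation vector about the world's x, y, z normalised to -1 to 1, where 1 is 60 degrees, then the opening, from -1 (shut) to 1 (fully open). A call has 1 to 20 rows; each row is the pose to reach, as a shift and turn from the pose commanded when the call began; what a row does not reach only later rows make up. A row lasts 1/8 s, in which the tool goes at most 62.5 mm and 10.7 degrees, less where a joint would pass 70% of its speed; a pose out of reach is approached as far as the arm can. A call with a number of a shift or a turn outside -1 to 1 is refused whole. A call with a gripper value outside its range is refused whole. The fingers move at their own pace and stop on an object; "squeeze" is the grip in N (left out, the last holds). Time passes only in rows, so rows that repeat a pose let the fingers close. It gives the time, the measured TCP pose, the force, the opening and the grip force at its end, in the units of the state.
- env.state(): the state, without advancing time (a new reading comes with each control period).
- eyes.grab_frame(name): name is "side" or "top"; returns a dict with "pixels" (400x640x3 uint8, red, green, blue), "depth" (400x640 float32, mm along the optical axis (not along the pixel's ray), 0 where there is no reading), "fx", "fy", "cx", "cy" (pixels), "R" (3x3) and "t" (3): a world point X has camera coordinates R X + t. Camera axes: x right, y down, z forward; pixel columns grow to the right and rows downward; lengths in mm; the calibration is good to about 2 mm. A picture is of the moment at which its call begins.
- env.job_done(): hands the job in; it is judged then, once.
The state is a dict: "time_s": time; "qpos": joint angles; "qvel": joint speeds; "effort": joint torques, N m; "ee_pos": TCP position; "ee_rot": TCP orientation; "force": force on the tool from outside, world axes, zero at the start; "torque": the same for the moment, N m; "gripper_width": finger opening in mm; "gripper_force": force on a finger pad.
Only numpy, scipy, OpenCV 4.12 (cv2) and the standard library are available. Lean on these libraries where they do the work, as an engineer would, in place of code of your own. Each camera call takes 0.05 s, during which the arm holds its last target. There are 200 camera calls.

## Working session

There is one attempt and no reset: what is moved stays moved. The work goes in short steps, Python scripts to look and compute and a tool call to move; the robot and the scene stay as the last step left them, time stands still between calls to the robot, and variables do not carry over. Pictures are saved under pics/ and viewed, at most 13 in all, crops included, and the job is handed in when it is done.

Besides the shell and the picture viewer there is one more tool, called after "Emit:" as name([rows], argument=value, ...), one row to a line, values as JSON. send_rows: Moves the arm, as the interface text tells. Its arguments: {"type":"object","properties":{"motion":{"type":"array"},"squeeze":{"type":"number"}},"required":["motion"]}

```bash
mkdir -p pics; ls; cat > h.py <<'E'
import numpy as np, cv2
from workcell import env, eyes
def snap(n,f,crop=None,s=1):
    g=eyes.grab_frame(n); np.savez('last_'+n+'.npz',**g)
    im=g['pixels'][:,:,::-1]
    if crop: im=im[crop[1]:crop[3],crop[0]:crop[2]]
    if s!=1: im=cv2.resize(im,None,fx=s,fy=s,interpolation=cv2.INTER_CUBIC)
    cv2.imwrite('pics/'+f,im); return g
def load(n): return dict(np.load('last_'+n+'.npz'))
def pt(g,u,v,r=1):
    d=g['depth'][v-r:v+r+1,u-r:u+r+1]; d=np.median(d[d>0]) if (d>0).any() else np.nan
    c=np.array([(u-g['cx'])/g['fx']*d,(v-g['cy'])/g['fy']*d,d]); return g['R'].T@(c-g['t'])
def onz(g,u,v,z):
    ray=g['R'].T@np.array([(u-g['cx'])/g['fx'],(v-g['cy'])/g['fy'],1]); o=-g['R'].T@g['t']
    return o+ray*(z-o[2])/ray[2]
def proj(g,X):
    c=g['R']@np.asarray(X,float)+g['t']; return np.array([g['fx']*c[0]/c[2]+g['cx'],g['fy']*c[1]/c[2]+g['cy']])
E
python3 - <<'E'
from h import *
for n in('top','side'):
    g=snap(n,n+'0.png'); print(n,-g['R'].T@g['t'],g['R'][2],g['fx'])
s=env.state(); print(s['ee_rot'],s['force'],s['time_s'],s['gripper_width'],env.grip_depth)
E
```

```text
pics
top [ 310.95859161   29.54969575 1110.00652984] [ 1.73171792e-01 -5.70054032e-04 -9.84891469e-01] 371.79976202078495
side [ 261.61494346 -919.08109195 1114.88760877] [ 0.17611882  0.68390733 -0.70799218] 507.5280169640352
[-1.79912565e+02  1.05981684e-03  2.13021022e+01] [ 0.27566494  0.72336012 -0.00769695] 0.1 91.63326253153868 18.8
```

View pics/top0.png

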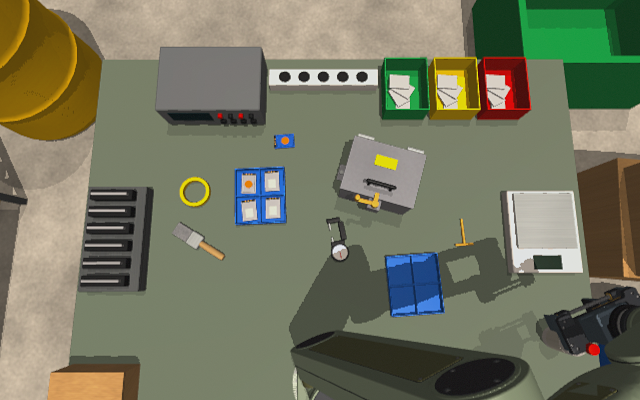

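View pics/side0.png

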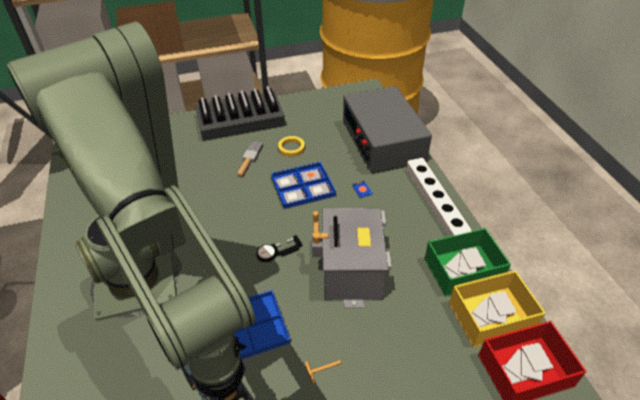

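Top view: the box is at about (382,172), the filled tray at (260,195) with the orange sticker at (248,184). The blue cell at (285,141) and the empty tray at (414,284) are decoys. I'll enlarge the box and the tray.

```bash
python3 - <<'E'
from h import *
g=load('top');s=load('side')
a=cv2.resize(g['pixels'][125:225,320:440,::-1],None,fx=6,fy=6,interpolation=cv2.INTER_CUBIC)
cv2.imwrite('pics/topbox.png',a)
b=cv2.resize(s['pixels'][195:315,295:415,::-1],None,fx=5,fy=5,interpolation=cv2.INTER_CUBIC)
cv2.imwrite('pics/sidebox.png',b)
# sticker
hsv=cv2.cvtColor(g['pixels'],cv2.COLOR_RGB2HSV)
m=cv2.inRange(hsv,(5,120,120),(22,255,255)); m[:,:236]=0;m[:,286:]=0;m[:165]=0;m[226:]=0
v,u=np.nonzero(m);print('sticker',u.mean(),v.mean(),len(u),onz(g,u.mean(),v.mean(),10),pt(g,int(u.mean()),int(v.mean())))
hs=cv2.cvtColor(s['pixels'],cv2.COLOR_RGB2HSV)
m=cv2.inRange(hs,(5,100,120),(22,255,255));m[:,:270]=0;m[:,338:]=0;m[:162]=0;m[207:]=0
v,u=np.nonzero(m);print('sticker side',u.mean(),v.mean(),len(u),onz(s,u.mean(),v.mean(),10))
# lid plane points
D=g['depth'];P=[]
for v in range(130,215):
  for u in range(335,430):
    X=pt(g,u,v,0)
    if 126<X[2]<142:P.append(X)
P=np.array(P);print(len(P),np.median(P[:,2]));r=cv2.minAreaRect(P[:,:2].astype(np.float32));print(r,cv2.boxPoints(r))
K=[]
for v in range(185,215):
  for u in range(345,385):
    X=pt(g,u,v,0)
    if X[2]>148:K.append([u,v,*X.round(0)])
print(np.array(K))
E
```

```text
sticker 252.06153846153848 184.4 65 [565.27819439 244.98396527  10.        ] [566.06953711 244.82947676  11.94574177]
sticker side 310.37931034482756 174.48275862068965 29 [566.18397355 255.99866227  10.        ]
4154 135.9347811869966
((565.3616333007812, -130.84239196777344), (203.4217529296875, 191.48460388183594), 73.94017791748047) [[ 445.21844   -202.0976   ]
 [ 629.23004   -255.07007  ]
 [ 685.5048     -59.58719  ]
 [ 501.49323     -6.6147156]]
[[ 377.  185.  526. -110.  171.]
 [ 378.  185.  526. -112.  172.]
 [ 379.  185.  525. -114.  178.]
 [ 380.  185.  526. -117.  173.]
 [ 381.  185.  525. -119.  177.]
 [ 382.  185.  525. -122.  178.]
 [ 383.  185.  525. -125.  175.]
 [ 384.  185.  524. -127.  179.]
 [ 381.  186.  524. -120.  171.]
 [ 382.  186.  523. -122.  174.]
 [ 383.  186.  523. -125.  174.]
 [ 384.  186.  523. -127.  176.]
 [ 384.  187.  521. -128.  170.]
 [ 356.  195.  499.  -55.  176.]
 [ 357.  195.  500.  -58.  173.]
 [ 358.  195.  500.  -60.  170.]
 [ 355.  196.  497.  -52.  173.]
 [ 356.  196.  497.  -55.  175.]
 [ 357.  196.  497.  -57.  173.]
 [ 358.  196.  496.  -60.  175.]
 [ 359.  196.  497.  -63.  172.]
 [ 355.  197.  494.  -52.  175.]
 [ 356.  197.  494.  -55.  175.]
 [ 357.  197.  494.  -57.  173.]
 [ 358.  197.  494.  -60.  172.]
 [ 359.  197.  494.  -63.  172.]
 [ 354.  198.  495.  -51.  154.]
 [ 355.  198.  492.  -53.  169.]
 [ 356.  198.  492.  -55.  173.]
 [ 357.  198.  492.  -57.  173.]
 [ 358.  198.  492.  -60.  171.]
 [ 359.  198.  491.  -62.  174.]
 [ 354.  199.  494.  -52.  148.]
 [ 355.  199.  491.  -53.  164.]
 [ 356.  199.  489.  -55.  172.]
 [ 357.  199.  489.  -58.  171.]
 [ 358.  199.  489.  -60.  172.]
 [ 359.  199.  489.  -63.  171.]
 [ 355.  200.  490.  -54.  155.]
 [ 356.  200.  488.  -55.  167.]
 [ 357.  200.  488.  -58.  167.]
 [ 358.  200.  488.  -60.  167.]
 [ 356.  201.  488.  -57.  153.]
 [ 357.  201.  487.  -59.  155.]
 [ 377.  202.  486. -112.  148.]]
```

View pics/topbox.png

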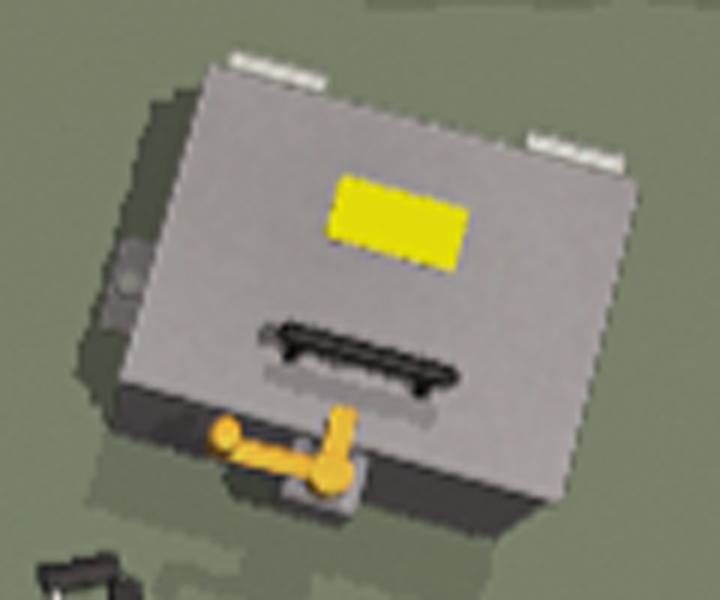

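View pics/sidebox.png

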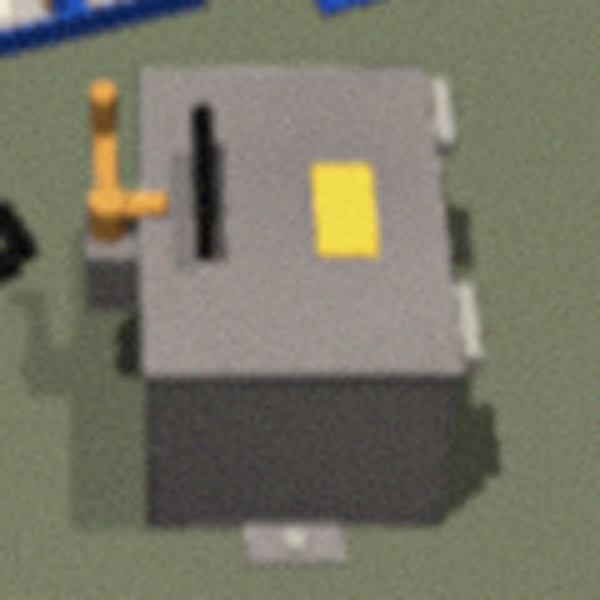

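The crops show the lid corners (top crop) at TL (212,65), TR (637,182), BR (560,500) and BL (122,382). The knob is at (226,428), the pivot at (332,470), and the bar runs from (285,330) to (452,378). The latch is shut, with the lever lying along the front.

```bash
python3 - <<'E'
from h import *
g=load('top');s=load('side')
T=lambda x,y:(320+x/6-.4,125+y/6-.4)
S=lambda x,y:(295+x/5-.4,195+y/5-.4)
C=[onz(g,*T(*p),134)[:2] for p in((212,65),(637,182),(560,500),(122,382))]
C=np.array(C);print('top corners',C.round(1));
C2=np.array([onz(s,*S(*p),134)[:2] for p in((140,67),(428,67),(465,373),(143,378))]);print('side FL,BL?,..',C2.round(1))
for c in(C,np.array([C2[1],C2[2],C2[3],C2[0]])):
  d=c[0]-c[1]; e=c[3]-c[2]; y=d+e; f=(c[0]-c[3])+(c[1]-c[2])
  print('len',np.linalg.norm(d),np.linalg.norm(e),'yaw',np.degrees(np.arctan2(-y[0],y[1])),np.degrees(np.arctan2(f[1],f[0])),'ctr',c.mean(0))
print('knob',onz(g,*T(226,428),171.5),onz(s,*S(103,90),171.5))
print('pivot',onz(g,*T(332,470),163),'bar',onz(g,*T(285,330),171),onz(g,*T(452,378),171), 'side',onz(s,*S(203,107),173),onz(s,*S(206,255),173))
for im,box,n in((g,(236,165,286,226),'top'),(s,(270,162,338,207),'side')):
  x0,y0,x1,y1=box;c=im['pixels'][y0:y1,x0:x1];hs=cv2.cvtColor(c,cv2.COLOR_RGB2HSV)
  m=cv2.inRange(hs,(4,110,140),(20,255,255))
  k,l,st,ce=cv2.connectedComponentsWithStats(m)
  for i in range(1,k):
    if st[i,4]>8: print(n,st[i,4],ce[i]+[x0,y0],onz(im,*(ce[i]+[x0,y0]),10.))
E
```

```text
top corners [[ 674.7  -58.2]
 [ 618.7 -250.7]
 [ 472.2 -209.4]
 [ 525.8  -15.6]]
side FL,BL?,.. [[ 527.5  -13.8]
 [ 674.8  -58.2]
 [ 618.2 -253. ]
 [ 469.9 -212.1]]
len 200.43418761593654 201.08623033881236 yaw -15.842674193362008 -15.841306534879331 ctr [ 572.85838411 -133.46863287]
len 202.89720593569726 206.5245821100115 yaw -16.187520352935937 -16.08453852855878 ctr [ 572.605724   -134.26694953]
knob [497.35809075 -58.30641167 171.5       ] [494.55025541 -58.5778656  171.5       ]
pivot [ 480.55361488 -104.51682437  163.        ] bar [540.63653247 -84.58114649 171.        ] [ 519.35130459 -156.0793209   171.        ] side [539.43600144 -85.92449684 173.        ] [ 511.49894276 -178.79671584  173.        ]
top 46 [248.19565217 183.7826087 ] [567.20455257 256.77010324  10.        ]
side 25 [310.12 174.44] [565.43724989 256.43998786  10.        ]
```

Box yaw is about -16° with its origin near (574,-134). The bar predicted from that matches the measured one, and the knob is at about (497,-59). The sticker is at (566.5,256.5) in both cameras. Next I move above the knob.

Emit:
send_rows([
  [0,0,0.1,0,0,0,-0.1],
  [0.576,0.953,0.1,0,0,0.878,-0.1],
  [0.576,0.953,0.1,0,0,0.878,-0.1],
  [0.576,0.953,0.1,0,0,0.878,-0.1],
  [0.576,0.953,0.1,0,0,0.878,-0.1],
  [0.576,0.953,0.1,0,0,0.878,-0.1],
  [0.576,0.953,0.1,0,0,0.878,-0.1],
  [0.576,0.953,0.1,0,0,0.878,-0.1],
  [0.576,0.953,0.1,0,0,0.878,-0.1],
  [0.576,0.953,0.1,0,0,0.878,-0.1],
  [0.576,0.953,0.1,0,0,0.878,-0.1],
  [0.576,0.953,0.1,0,0,0.878,-0.1],
  [0.576,0.953,0.1,0,0,0.878,-0.1],
  [0.576,0.953,0.1,0,0,0.878,-0.1],
  [0.576,0.953,0.1,0,0,0.878,-0.1],
])

```text
time_s: 1.98
ee_pos: [496.6, -60.0, 264.1]
ee_rot: [180.0, -0.0, 73.9]
force: [-0.1, 0.9, -0.9]
gripper_width: 41.1
gripper_force: 0.0
```

Emit:
send_rows([
  [0.001,0.002,-0.1,0,0,0,-0.1],
  [0.001,0.002,-0.18,0,0,0,-0.1],
  [0.001,0.002,-0.234,0,0,0,-0.1],
  [0.001,0.002,-0.234,0,0,0,-0.1],
  [0.001,0.002,-0.234,0,0,0,-1],
  [0.001,0.002,-0.234,0,0,0,-1],
  [0.001,0.002,-0.234,0,0,0,-1],
  [0.001,0.002,-0.234,0,0,0,-1],
  [0.001,0.002,-0.234,0,0,0,-1],
  [0.001,0.002,-0.234,0,0,0,-1],
], squeeze=10)

```text
time_s: 3.22
ee_pos: [496.1, -57.6, 147.9]
ee_rot: [-179.9, -0.0, 74.0]
force: [-4.8, 1.7, 5.9]
gripper_width: 13.5
gripper_force: 10.0
```

Emit:
send_rows([
  [-0.0146,0.003,0.002,0,0,0,-1],
  [-0.0296,0.0038,0.002,0,0,0,-1],
  [-0.0446,0.0024,0.002,0,0,0,-1],
  [-0.059,-0.0012,0.002,0,0,0,-1],
  [-0.073,-0.007,0.002,0,0,0,-1],
  [-0.0858,-0.0148,0.002,0,0,0,-1],
  [-0.0972,-0.0242,0.002,0,0,0,-1],
  [-0.1072,-0.0356,0.002,0,0,0,-1],
  [-0.1154,-0.048,0.002,0,0,0,-1],
  [-0.1214,-0.0618,0.002,0,0,0,-1],
  [-0.123,-0.0666,0.002,0,0,0,-1],
  [-0.123,-0.0666,0.002,0,0,0,-1],
])

```text
time_s: 4.72
ee_pos: [434.3, -91.8, 148.1]
ee_rot: [-179.8, 0.0, 73.9]
force: [-0.3, 2.0, 6.7]
gripper_width: 13.5
gripper_force: 10.0
```

Emit:
send_rows([
  [0,0,0,0,0,0,-0.1],
  [0,0,0,0,0,0,-0.1],
  [0,0,0,0,0,0,-0.1],
  [0,0,0.1,0,0,0,-0.1],
  [0,0,0.2,0,0,0,-0.1],
  [0,0,0.224,0,0,0,-0.1],
  [0.1,-0.03,0.224,0,0,0,-0.1],
  [0.191,-0.058,0.224,0,0,0,-0.1],
  [0.191,-0.058,0.224,0,0,0,-0.1],
  [0.191,-0.058,0.224,0,0,0,-0.1],
])

```text
time_s: 5.98
ee_pos: [530.2, -120.2, 258.6]
ee_rot: [-179.8, 0.0, 74.0]
force: [-1.3, -0.4, -0.2]
gripper_width: 41.0
gripper_force: 0.0
```

```bash
python3 - <<'E'
from h import *
g=snap('side','s1.png',(255,170,415,290),5)
E
```

```text
(no output)
```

View pics/s1.png

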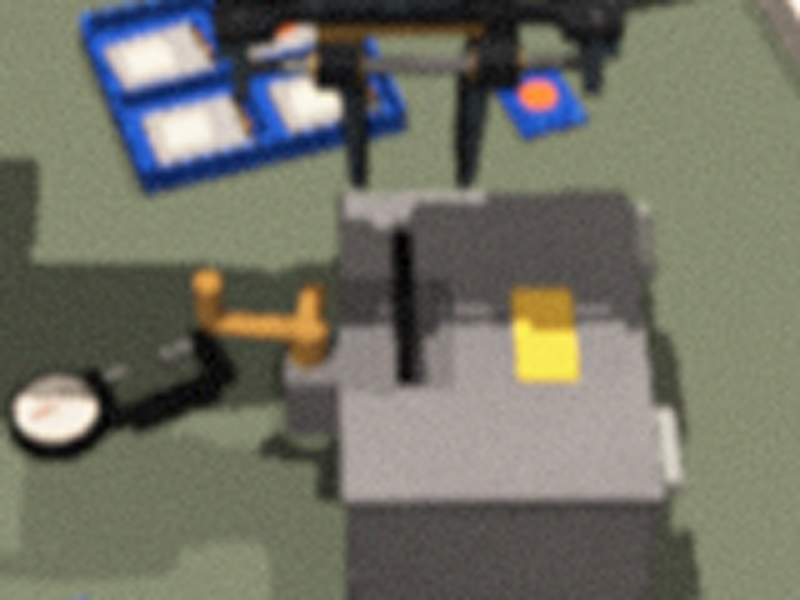

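The lever now points to the robot (knob at crop (207,285)) and the nose at (312,295) is clear of the lid. Now I grip the bar.

Emit:
send_rows([
  [0,-0.001,-0.1,0,0,0,-0.1],
  [0,-0.001,-0.18,0,0,0,-0.1],
  [0,-0.001,-0.216,0,0,0,-0.1],
  [0,-0.001,-0.216,0,0,0,-0.1],
  [0,-0.001,-0.216,0,0,0,-1],
  [0,-0.001,-0.216,0,0,0,-1],
  [0,-0.001,-0.216,0,0,0,-1],
  [0,-0.001,-0.216,0,0,0,-1],
  [0,-0.001,-0.216,0,0,0,-1],
  [0,-0.001,-0.216,0,0,0,-1],
], squeeze=12)

```text
time_s: 7.28
ee_pos: [527.9, -120.0, 152.6]
ee_rot: [-179.6, 0.0, 74.0]
force: [-9.2, 2.7, 7.7]
gripper_width: 10.8
gripper_force: 12.0
```

Emit:
send_rows([
  [0.005,-0.002,0.024,0,0,0,-1],
  [0.016,-0.005,0.047,0,0,0,-1],
  [0.03,-0.009,0.068,0,0,0,-1],
  [0.045,-0.013,0.089,0,0,0,-1],
  [0.062,-0.018,0.107,0,0,0,-1],
  [0.082,-0.024,0.123,0,0,0,-1],
  [0.102,-0.029,0.138,0,0,0,-1],
  [0.124,-0.036,0.15,0,0,0,-1],
  [0.146,-0.042,0.16,0,0,0,-1],
  [0.17,-0.049,0.168,0,0,0,-1],
  [0.194,-0.056,0.173,0,0,0,-1],
  [0.219,-0.063,0.175,0,0,0,-1],
  [0.244,-0.07,0.175,0,0,0,-1],
  [0.268,-0.077,0.172,0,0,0,-1],
  [0.293,-0.084,0.167,0,0,0,-1],
  [0.316,-0.091,0.16,0,0,0,-1],
  [0.32,-0.092,0.159,0,0,0,-1],
  [0.32,-0.092,0.159,0,0,0,-1],
])

```text
time_s: 9.52
ee_pos: [691.9, -167.5, 230.4]
ee_rot: [180.0, 0.0, 74.0]
force: [1.2, -2.6, -2.8]
gripper_width: 10.3
gripper_force: 12.0
```

Emit:
send_rows([
  [0,0,0,0,0,0,-0.4],
  [0,0,0,0,0,0,-0.4],
  [0,0,0,0,0,0,-0.4],
  [0,0,0.06,0,0,0,-0.4],
  [0,0,0.12,0,0,0,-0.4],
  [0,0,0.18,0,0,0,-0.4],
  [0,0,0.18,0,0,0,-0.4],
  [-0.12,0,0.18,0,0,0,-0.4],
  [-0.24,0,0.18,0,0,0,-0.4],
  [-0.36,-0.1,0.18,0,0,-0.2,-0.1],
  [-0.48,-0.2,0.18,0,0,-0.4,-0.1],
  [-0.6,-0.3,0.18,0,0,-0.6,-0.1],
  [-0.684,-0.366,0.18,0,0,-0.8,-0.1],
  [-0.684,-0.366,0.18,0,0,-1,-0.1],
  [-0.684,-0.366,0.18,0,0,-1,-0.1],
  [-0.684,-0.366,0.18,0,0,-1,-0.1],
])

```text
time_s: 11.52
ee_pos: [348.6, -349.7, 320.1]
ee_rot: [-179.9, 0.0, 14.0]
force: [-0.5, -0.2, 0.3]
gripper_width: 40.8
gripper_force: 0.0
```

```bash
python3 - <<'E'
from h import *
g=snap('top','t2.png',(320,115,440,225),5)
snap('side','s2.png',(285,150,425,300),4)
a=cv2.imread('pics/t2.png');b=cv2.imread('pics/s2.png');
print(a.shape,b.shape)
D=g['depth'];rows=[]
for v in range(150,215,4):
  print(v,[int(pt(g,u,v,0)[2]) if D[v,u]>0 else -1 for u in range(350,412,4)])
E
```

```text
(550, 600, 3) (600, 560, 3)
150 [3, 27, 34, 46, 51, 63, 75, 80, 89, 99, 106, 114, 123, 129, 131, 137]
154 [129, 5, 7, 8, 16, 27, 38, 48, 59, 62, 75, 85, 92, 102, 112, 119]
158 [80, 5, 4, 4, 2, 6, 18, 9, 22, 32, 41, 53, 59, 73, 80, 91]
162 [7, 4, 7, 7, 4, 8, 36, 15, 14, 21, 8, 15, 24, 34, 45, 59]
166 [4, 6, 4, 3, 3, 42, 45, 32, 29, 23, 36, 6, 6, 9, 12, 16]
170 [4, 3, 2, 0, 8, 45, 48, 51, 46, 44, 38, 5, 2, 6, 3, 2]
174 [5, 4, 3, 2, 5, 7, 37, 76, 67, 49, 40, 0, 6, 5, 5, 5]
178 [3, 7, 4, 2, 9, 3, 8, 91, 85, 40, 9, 2, 3, 0, 5, 5]
182 [2, 2, 4, 2, 4, 11, 6, 109, 103, 14, 5, 6, 0, 6, 4, 10]
186 [4, 3, -1, 0, 5, 5, 3, 123, 6, 8, 5, 5, 7, 5, 2, 30]
190 [130, 7, 4, 1, 5, 3, 1, 121, 5, 3, 1, 7, 0, 4, 4, 48]
194 [90, 102, 117, 129, 5, 7, 3, 5, 4, 4, 4, 2, 5, 1, 1, 64]
198 [35, 49, 66, 80, 141, 121, 126, 130, 5, 4, 5, 4, 5, 2, 10, 81]
202 [3, 0, 10, 26, 141, 146, 146, 142, 103, 116, 126, 6, 0, 6, 28, 98]
206 [1, 1, 2, 0, 100, 120, 148, 119, 50, 64, 80, 95, 108, 123, 128, 106]
210 [4, 1, -1, 2, 83, 144, 143, 120, 0, 9, 28, 41, 57, 73, 90, -1]
214 [0, 4, 2, 0, 3, 143, 0, 0, 4, 2, 2, -2, -2, 15, 5, 1]
```

View pics/t2.png

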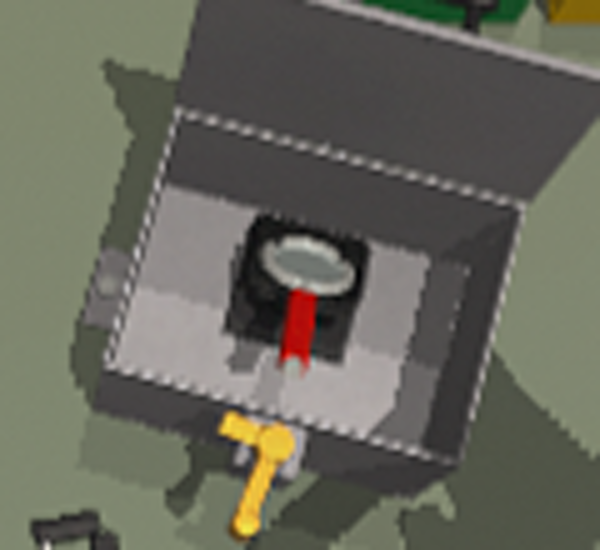

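View pics/s2.png

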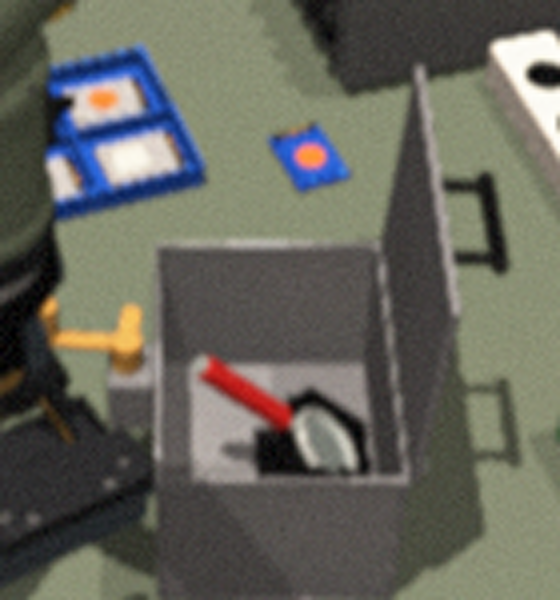

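The lid stands open just past upright. The red handle runs in the top crop from (295,360), its upper end near the front, to (302,292), with the rim at (308,265). I'll fit the handle in 3D.

```bash
python3 - <<'E'
from h import *
ex=np.array([.961,-.276,0]);ey=np.array([.276,.961,0]);o=np.array([574.1,-134.3,0])
for n,box in(('top',(365,160,400,200)),('side',(325,230,375,270))):
  g=load(n);x0,y0,x1,y1=box;hs=cv2.cvtColor(g['pixels'],cv2.COLOR_RGB2HSV).astype(int)
  P=[];uv=[]
  for v in range(y0,y1):
    for u in range(x0,x1):
      h,s,w=hs[v,u]
      if (h<6 or h>174) and s>180 and w>90:
        X=pt(g,u,v,0); uv.append((u,v))
        if X[2]>40: P.append(X)
  P=np.array(P);uv=np.array(uv)
  B=np.c_[(P-o)@ex,(P-o)@ey,P[:,2]]
  print(n,len(P),'uv range',uv.min(0),uv.max(0))
  m=np.median(B,0);_,_,V=np.linalg.svd(B-B.mean(0));print('mean',B.mean(0).round(1),'dir',V[0].round(3),'min/max',B.min(0).round(),B.max(0).round())
  # intersect rays w/ plane z+x=const unknown: print row centres
  for z in(75,90,105):
    k=abs(B[:,2]-z)<7; print(z,B[k].mean(0).round(1),P[k].mean(0).round(1))
g=load('top')
print('rim ctr',[ (pt(g,int(320+x/5),int(115+y/5),1)).round(1) for x,y in((308,265),)])
for n in('top','side'):
  g=load(n); 
print(env.state()['qpos'])
E
```

```text
top 72 uv range [376 173] [382 186]
mean [-16.3   1.8  96.2] dir [-0.705  0.002  0.709] min/max [-43.  -6.  67.] [ 10.   9. 123.]
75 [ 4.   2.6 76.3] [ 578.7 -133.    76.3]
90 [-9.5  1.6 88.8] [ 565.4 -130.2   88.8]
105 [-25.1   2.3 105.3] [ 550.6 -125.2  105.3]
side 104 uv range [337 240] [357 256]
mean [-16.8  -3.8  93.7] dir [ 0.705 -0.019 -0.709] min/max [-42. -10.  63.] [ 11.   4. 121.]
75 [ 2.5 -4.4 74.5] [ 575.3 -139.2   74.5]
90 [-12.9  -4.3  89.8] [ 560.5 -134.9   89.8]
105 [-27.7  -2.9 104.9] [ 546.6 -129.4  104.9]
rim ctr [array([ 608.5, -142.8,   38.3])]
[-4.63552404e+01  8.02779911e+00  8.81701754e+01  4.25887704e-03
  8.38856286e+01  2.95368457e+01]
```

Emit:
send_rows([
  [0.1,0.11,0,0,0,-0.15,-0.1],
  [0.2,0.22,0,0,0,-0.3,-0.1],
  [0.3,0.33,0,0,0,-0.45,-0.1],
  [0.409,0.445,0,0,0,-0.5,-0.1],
  [0.409,0.445,0,0,0,-0.5,-0.1],
  [0.409,0.445,0,0,0,-0.5,-0.1],
  [0.409,0.445,-0.1,0,0,-0.5,-0.1],
  [0.409,0.445,-0.2,0,0,-0.5,-0.1],
  [0.409,0.445,-0.3,0,0,-0.5,-0.1],
  [0.409,0.445,-0.3,0,0,-0.5,-0.1],
  [0.409,0.445,-0.3,0,0,-0.5,-0.1],
])

```text
time_s: 13.0
ee_pos: [554.9, -128.1, 173.4]
ee_rot: [180.0, -0.2, -16.0]
force: [1.1, 0.3, -0.2]
gripper_width: 40.9
gripper_force: 0.0
```

```bash
python3 - <<'E'
from h import *
snap('side','s3.png',(285,150,425,300),4)
s=env.state();print(s['qpos'],s['ee_pos'],s['ee_rot'])
E
```

```text
[-1.41415360e+01  1.93186970e+01  9.41354170e+01 -1.39430309e-02
  6.62758653e+01  9.18701744e+01] [ 555.40096178 -128.15291394  174.02927952] [179.99602777  -0.27029375 -16.00612138]
```

View pics/s3.png

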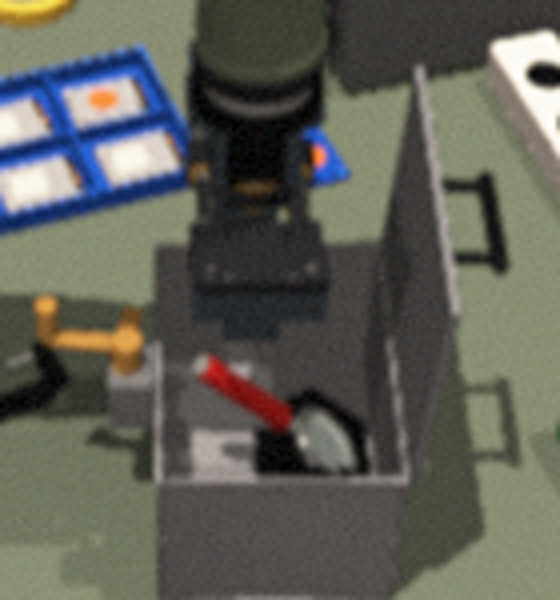

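The gripper, at (260,270) in the crop, sits over the box with clearance to the lid and the latch. I lower it and close gently.

Emit:
send_rows([
  [-0.003,0.002,-0.08,0,0,0,-0.1],
  [-0.003,0.002,-0.15,0,0,0,-0.1],
  [-0.003,0.002,-0.2,0,0,0,-0.1],
  [-0.003,0.002,-0.2,0,0,0,-0.1],
  [-0.003,0.002,-0.2,0,0,0,-1],
  [-0.003,0.002,-0.2,0,0,0,-1],
  [-0.003,0.002,-0.2,0,0,0,-1],
  [-0.003,0.002,-0.2,0,0,0,-1],
  [-0.003,0.002,-0.2,0,0,0,-1],
  [-0.003,0.002,-0.2,0,0,0,-1],
], squeeze=5)

```text
time_s: 14.3
ee_pos: [552.5, -126.5, 71.8]
ee_rot: [180.0, -0.0, -16.0]
force: [-1.1, 0.2, 4.0]
gripper_width: 15.9
gripper_force: 5.0
```

Emit:
send_rows([
  [0,0,0,0,0,0,-1],
  [0,0,0,0,0,0,-1],
  [0,0,0,0,0,0,-1],
  [-0.0068,0.002,0.0071,0,0,0,-1],
  [-0.0136,0.0039,0.0141,0,0,0,-1],
  [-0.0204,0.0059,0.0212,0,0,0,-1],
  [-0.0272,0.0078,0.0283,0,0,0,-1],
  [-0.034,0.0098,0.0354,0,0,0,-1],
  [-0.0408,0.0117,0.0424,0,0,0,-1],
  [-0.0476,0.0137,0.0495,0,0,0,-1],
  [-0.0544,0.0156,0.0566,0,0,0,-1],
  [-0.0612,0.0176,0.0636,0,0,0,-1],
  [-0.068,0.0195,0.0707,0,0,0,-1],
  [-0.068,0.0195,0.0707,0,0,0,-1],
], squeeze=45)

```text
time_s: 16.05
ee_pos: [519.0, -116.9, 107.3]
ee_rot: [180.0, -0.1, -16.0]
force: [3.6, -0.2, 1.2]
gripper_width: 15.7
gripper_force: 46.6
```

Emit:
send_rows([
  [0,0,0.08,0,0,0,-1],
  [0,0,0.16,0,0,0,-1],
  [0,0,0.24,0,0,0,-1],
  [0,0,0.32,0,0,0,-1],
  [0,0,0.4,0,0,0,-1],
  [0,0,0.44,0,0,0,-1],
  [0,0.07,0.44,0,0,0.067,-1],
  [-0.01,0.15,0.44,0,0,0.15,-1],
  [-0.02,0.23,0.44,0,0,0.23,-1],
  [-0.03,0.31,0.44,0,0,0.31,-1],
  [-0.038,0.39,0.44,0,0,0.39,-1],
  [-0.038,0.47,0.44,0,0,0.47,-1],
  [-0.038,0.55,0.44,0,0,0.55,-1],
  [-0.038,0.62,0.44,0,0,0.62,-1],
  [-0.038,0.67,0.44,0,0,0.667,-1],
  [-0.038,0.69,0.44,0,0,0.667,-1],
  [-0.038,0.69,0.44,0,0,0.667,-1],
  [-0.038,0.69,0.44,0,0,0.667,-1],
])

```text
time_s: 18.3
ee_pos: [499.2, 227.2, 326.8]
ee_rot: [180.0, 0.1, 23.9]
force: [0.2, -1.3, -1.2]
gripper_width: 15.9
gripper_force: 45.0
```

Emit:
send_rows([
  [0,0,0,0.04,-0.09,0,-1],
  [0,0,0,0.08,-0.18,0,-1],
  [0,0,0,0.12,-0.27,0,-1],
  [0,0,0,0.16,-0.36,0,-1],
  [0,0,0,0.2,-0.45,0,-1],
  [0,0,0,0.245,-0.55,0,-1],
  [0,0,0,0.285,-0.64,0,-1],
  [0,0,0,0.305,-0.685,0,-1],
  [0,0,0,0.305,-0.685,0,-1],
  [0,0,0,0.305,-0.685,0,-1],
])

```text
time_s: 19.55
ee_pos: [499.9, 227.8, 327.5]
ee_rot: [180.0, -45.0, 24.0]
force: [0.7, 0.3, -1.1]
gripper_width: 15.7
gripper_force: 45.0
```

```bash
python3 - <<'E'
from h import *
from scipy.spatial.transform import Rotation as Ro
g=snap('top','t4.png'); s=snap('side','s4.png',(200,60,420,225),3)
st=env.state();print(st['ee_pos'],st['ee_rot'],st['qpos'])
R=Ro.from_euler('xyz',st['ee_rot'],degrees=True).as_matrix();print('toolz',R[:,2]);
G=np.array(st['ee_pos'])-18.8*R[:,2];f=np.array([R[0,2],R[1,2],0]);f/=np.linalg.norm(f);print('grip',G,'expected glass',G+80*f)
hs=cv2.cvtColor(g['pixels'],cv2.COLOR_RGB2HSV)
# cloud near expected glass
E=G+80*f;P=[]
for v in range(90,330):
  for u in range(150,420):
    X=pt(g,u,v,0)
    if np.linalg.norm(X[:2]-E[:2])<45 and X[2]>230:P.append([u,v,*X])
P=np.array(P);print(len(P));
if len(P):
  X=P[:,2:];c=np.median(X,0);A=np.c_[X[:,:2]-c[:2],np.ones(len(X))];co=np.linalg.lstsq(A,X[:,2],rcond=None)[0];print('median',c,'plane',co, P[:,:2].min(0),P[:,:2].max(0))
# tagged cell in side image
E
```

```text
[500.04950164 228.18769892 327.51442088] [179.98954506 -45.01730735  23.97651547] [ 22.84906739  -7.05442408 116.53601948   1.82709107  25.5178242
  87.55400077]
toolz [ 0.64636129  0.28726149 -0.70689314]
grip [487.89790932 222.78718286 340.80401194] expected glass [561.0032611  255.27729739 340.80401194]
585
median [560.70582973 253.23224199 346.49238886] plane [-4.53409212e-03  5.04803130e-03  3.46601017e+02] [205. 138.] [231. 170.]
```

View pics/s4.png

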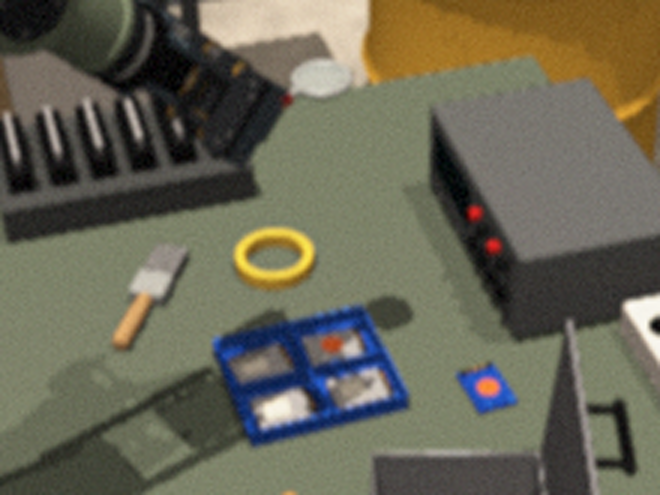

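The lens is level (plane slope under 0.5%) and points away from the robot, at (322,77) in the crop. I check the cell's outline against the sticker, using the saved first picture, and measure the rim's centre.

```bash
python3 - <<'E'
from h import *
g=load('top');im=cv2.imread('pics/top0.png')
c=im[163:228,230:292];hs=cv2.cvtColor(c,cv2.COLOR_BGR2HSV)
m=((hs[:,:,0]<95)|(hs[:,:,0]>130)|(hs[:,:,1]<90))&(hs[:,:,2]>70)
x=np.zeros_like(m);x[7:33,8:32]=1
for r in range(4,34): print(r+163,''.join('O' if (4<=h[0]<=20 and h[1]>110 and h[2]>140) else ('#' if h[1]<60 and h[2]>120 else ('b' if 95<h[0]<130 and h[1]>110 else '.')) for h in hs[r,2:40]))
print('col0=232')
P=[]
for v in range(120,190):
  for u in range(190,245):
    X=pt(g,u,v,0)
    if 325<X[2]<360:P.append(X)
P=np.array(P);f=np.array([.9137,.4063]);q=np.c_[P[:,:2]@f,P[:,:2]@[-f[1],f[0]]]
k=q[:,0]>q[:,0].max()-60
print('fwd max',q[:,0].max(),np.percentile(q[:,0],99.5),'lat',q[k][:,1].min(),q[k][:,1].max(),'cz',np.median(P[k][:,2]))
a=q[:,0].max()-29;b=(q[k][:,1].min()+q[k][:,1].max())/2;print('centre',a*f+b*np.array([-f[1],f[0]]))
E
```

```text
167 ######.####.#####............b....bbbb
168 ###...b....bbbbbbbbbbbbbbbbbbbbbbbbbbb
169 ##.bbbbbbbbbbbbbbbbbbbbbbbbbbbbbbbbbbb
170 ##.bbbbbbbbbbbbbbbbbbbbbbbbbbbbbbbbbbb
171 ##.bbbbbbbbbbbbbbbbbbbbbbbbbbbbbbbb...
172 ##.bbbbbbbbbbbbbbbbbbbbbbbbbbbbbb...OO
173 ##.bbbbbbbbbb.#b..b..bbbbbbbbbbb.#####
174 ##.bbbbbbb#...O.OO.O....bbbbbbbb.#####
175 ##.bbbbbbb##############bbbbbbbb.#####
176 ##.bbbbbbb##############bbbbbbbbb#####
177 ##.bbbbbbb##############bbbbbbbbb#####
178 ##.bbbbbbb##############bbbbbbbbb#####
179 ##.bbbbbb.##############bbbbbbbb.#####
180 ##.bbbbbb.#####.O.######bbbbbbbb.#####
181 ##.bbbbbbb###.OOOOO.####bbbbbbbbb#####
182 ##.bbbbbbb###OOOOOOO####bbbbbbbbb#####
183 ##.bbbbbbb###OOOOOOOO###bbbbbbbbb#####
184 ##.bbbbbbb##.OOOOOOOO###bbbbbbbbb#####
185 ##.bbbbbb.##.OOOOOOO.###bbbbbbbbb#####
186 ##.bbbbbb.###.OOOOOO####bbbbbbbbb#####
187 ##.bbbbbb.####OOOO.#####bbbbbbbbb#####
188 ##.bbbbbb.######.#######bbbbbbbbb#####
189 ##.bbbbbb.##############bbbbbbbbb#####
190 ##.bbbbbb.##############bbbbbbbbb#####
191 ##.bbbbbb###############bbbbbbbbb.###.
192 ##.bbbbbb###############bbbbbbbbbbbbbb
193 ##.bbbbbbb#############.bbbbbbbbbbbbbb
194 ##.bbbbbbbbbbbbbbbbbbbbbbbbbbbbbbbbbbb
195 ##.bbbbbbbbbbbbbbbbbbbbbbbbbbbbbbbbbbb
196 ##.bbbbbbbbbbbbbbbbbbbbbbbbbbbbbbbbbbb
col0=232
fwd max 646.0477031086634 644.0728398387469 lat -24.15776929715814 32.3804552715091 cz 346.4144181609221
centre [562.12604767 254.46301586]
```

Emit:
send_rows([
  [0.011,0.003,-0.06,0,0,0,-1],
  [0.011,0.003,-0.12,0,0,0,-1],
  [0.011,0.003,-0.18,0,0,0,-1],
  [0.011,0.003,-0.24,0,0,0,-1],
  [0.011,0.003,-0.3,0,0,0,-1],
  [0.011,0.003,-0.36,0,0,0,-1],
  [0.011,0.003,-0.41,0,0,0,-1],
  [0.011,0.003,-0.45,0,0,0,-1],
  [0.011,0.003,-0.48,0,0,0,-1],
  [0.011,0.003,-0.495,0,0,0,-1],
  [0.011,0.003,-0.502,0,0,0,-1],
  [0.011,0.003,-0.502,0,0,0,-1],
  [0.011,0.003,-0.502,0,0,0,-1],
  [0.011,0.003,-0.502,0,0,0,-1],
])

```text
time_s: 21.4
ee_pos: [497.7, 252.5, 90.1]
ee_rot: [-175.8, -45.1, 23.2]
force: [-0.3, 0.5, -0.9]
gripper_width: 15.5
gripper_force: 45.0
```

```bash
python3 - <<'E'
from h import *
from scipy.spatial.transform import Rotation as Ro
g=snap('top','t5.png',(210,115,440,260),3)
st=env.state();print(st['ee_pos'],st['ee_rot'],np.abs(st['qvel']).max(),st['force'],st['time_s'])
R=Ro.from_euler('xyz',st['ee_rot'],degrees=True).as_matrix()
G=np.array(st['ee_pos'])-18.8*R[:,2];f=np.array([R[0,2],R[1,2]]);f/=np.linalg.norm(f);print('glass exp',G[:2]+80*f,G[2])
P=[]
for v in range(140,240):
  for u in range(215,290):
    X=pt(g,u,v,0)
    if 75<X[2]<108 and np.linalg.norm(X[:2]-[567,256])<36:P.append(X)
P=np.array(P);q=np.c_[P[:,:2]@f,P[:,:2]@[-f[1],f[0]]]
a=q[:,0].max()-29;b=(q[:,1].min()+q[:,1].max())/2;print(len(P),'centre',a*f+b*np.array([-f[1],f[0]]),np.median(P[:,2]),np.ptp(q,axis=0))
co=np.linalg.lstsq(np.c_[P[:,:2]-[567,256],np.ones(len(P))],P[:,2],rcond=None)[0];print(co)
E
```

```text
[496.57664623 250.21620874  86.70130078] [-175.96474738  -44.74018392   23.09536475] 28.13334996170453 [-0.53514851 -0.50749542 -3.23978164] 21.45
glass exp [555.04525525 282.38420767] 100.02194845593714
77 centre [557.77479502 269.92860644] 107.00818092865734 [49.58414286 38.08732871]
[ 1.96512005e-02 -3.89215578e-03  1.06943690e+02]
```

View pics/t5.png

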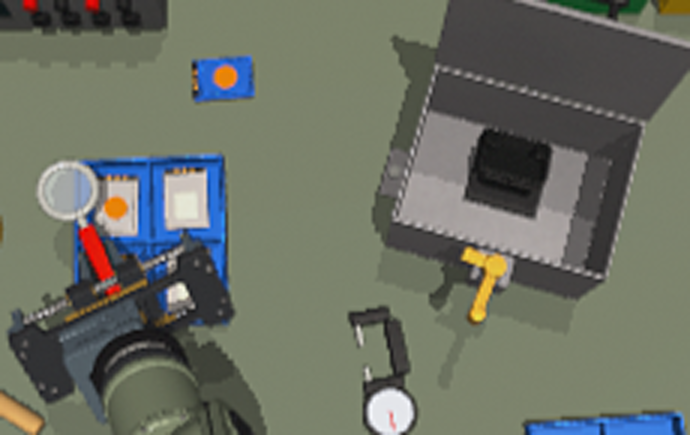

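The lens is held, at (68,190) in the crop, but the arm diverted. With this tilt the wrist comes close to its singularity (joint 5 near its lower limit) at low height. Nothing was touched. I lift and approach with the handle turned sideways instead.

Emit:
send_rows([
  [0,0,0.05,0,0,0,-1],
  [0,0,0.1,0,0,0,-1],
  [0,0,0.15,0,0,0,-1],
  [0,0,0.2,0,0,0,-1],
  [0,0,0.25,0,0,0,-1],
  [0,0,0.3,0,0,0,-1],
  [0,0,0.35,0,0,0,-1],
  [0,0,0.4,0,0,0,-1],
  [0,0,0.4,0,0,0,-1],
  [0,0,0.4,0,0,0,-1],
])

```text
time_s: 22.7
ee_pos: [489.7, 271.9, 264.6]
ee_rot: [-172.9, -45.1, 23.7]
force: [-1.1, 0.8, -0.3]
gripper_width: 15.9
gripper_force: 45.0
```

```bash
python3 - <<'E'
from h import *
s=env.state();print(np.round(s['qpos'],1),s['ee_pos'],s['ee_rot'],np.round(s['qvel'],1))
E
```

```text
[ 23.5  -2.5 122.7  26.5  16.4  64.3] [489.74222603 271.90542605 264.56042305] [-172.90448771  -45.06920193   23.72258639] [  -3.   -18.   -23.9 -124.8   30.3  124.6]
```

Emit:
send_rows([
  [0,0,0,0,0,0,-1],
  [0,0,0,0,0,0,-1],
  [0,0,0,0,0,0,-1],
  [0,0,0,0,0,0,-1],
  [0,0,0,0,0,0,-1],
])

```text
time_s: 23.32
ee_pos: [489.4, 272.4, 263.5]
ee_rot: [-172.8, -45.1, 23.7]
force: [-0.3, 0.7, -1.6]
gripper_width: 15.4
gripper_force: 45.0
```

```bash
python3 - <<'E'
from h import *
s=env.state();print(np.round(s['qpos'],1),s['ee_pos'],s['ee_rot'],np.round(s['qvel'],1))
E
```

```text
[ 23.5  -2.4 122.9  27.3  16.2  63.5] [489.42093065 272.38148593 263.49417062] [-172.76816568  -45.09899873   23.69645747] [ 0.  -0.2 -0.2 -0.2  0.   0.1]
```

```bash
python3 - <<'E'
from scipy.spatial.transform import Rotation as Ro
a=Ro.from_euler('xyz',[-172.77,-45.1,23.7],degrees=True);b=Ro.from_euler('xyz',[180,-45,84],degrees=True)
print((b*a.inv()).as_rotvec(degrees=True)/60)
E
```

```text
[-0.05359248 -0.07042647  0.9190343 ]
```

Emit:
send_rows([
  [0.015,-0.015,0.05,-0.005,-0.007,0.09,-1],
  [0.03,-0.03,0.1,-0.01,-0.014,0.18,-1],
  [0.045,-0.05,0.133,-0.016,-0.021,0.27,-1],
  [0.06,-0.07,0.133,-0.021,-0.028,0.36,-1],
  [0.075,-0.09,0.133,-0.026,-0.035,0.45,-1],
  [0.09,-0.11,0.133,-0.032,-0.042,0.54,-1],
  [0.105,-0.125,0.133,-0.037,-0.049,0.63,-1],
  [0.12,-0.14,0.133,-0.042,-0.056,0.72,-1],
  [0.135,-0.155,0.133,-0.048,-0.063,0.82,-1],
  [0.142,-0.164,0.133,-0.054,-0.07,0.919,-1],
  [0.142,-0.164,0.133,-0.054,-0.07,0.919,-1],
  [0.142,-0.164,0.133,-0.054,-0.07,0.919,-1],
  [0.142,-0.164,0.133,-0.054,-0.07,0.919,-1],
])

```text
time_s: 24.95
ee_pos: [559.8, 190.7, 330.8]
ee_rot: [180.0, -45.0, 84.0]
force: [-0.4, -0.4, 0.7]
gripper_width: 15.7
gripper_force: 45.0
```

```bash
python3 - <<'E'
from h import *
s=env.state();print(np.round(s['qpos'],1),s['ee_pos'],s['ee_rot'],np.round(s['qvel'],1))
E
```

```text
[ -6.1  14.2  92.8  46.3  78.1 -12.2] [559.83569095 190.69664186 330.83500168] [179.98244946 -45.02501797  83.98823213] [ 0.  -0.1 -0.3 -0.1  0.2 -0.2]
```

Emit:
send_rows([
  [0.001,-0.001,-0.06,0,0,0,-1],
  [0.001,-0.001,-0.12,0,0,0,-1],
  [0.001,-0.001,-0.18,0,0,0,-1],
  [0.001,-0.001,-0.24,0,0,0,-1],
  [0.001,-0.001,-0.3,0,0,0,-1],
  [0.001,-0.001,-0.36,0,0,0,-1],
  [0.001,-0.001,-0.41,0,0,0,-1],
  [0.001,-0.001,-0.45,0,0,0,-1],
  [0.001,-0.001,-0.48,0,0,0,-1],
  [0.001,-0.001,-0.495,0,0,0,-1],
  [0.001,-0.001,-0.506,0,0,0,-1],
  [0.001,-0.001,-0.506,0,0,0,-1],
  [0.001,-0.001,-0.506,0,0,0,-1],
  [0.001,-0.001,-0.506,0,0,0,-1],
])

```text
time_s: 26.7
ee_pos: [561.3, 189.8, 78.1]
ee_rot: [179.9, -45.0, 84.1]
force: [-0.1, 0.3, -0.0]
gripper_width: 15.7
gripper_force: 45.0
```

```bash
python3 - <<'E'
from h import *
from scipy.spatial.transform import Rotation as Ro
g=snap('top','t6.png');sd=snap('side','s6.png')
a=g['pixels'][115:245,180:440,::-1];b=sd['pixels'][110:310,230:490,::-1]
cv2.imwrite('pics/both6.png',np.vstack([cv2.resize(a,None,fx=2.2,fy=2.2,interpolation=3),cv2.resize(b[:140],None,fx=2.2,fy=2.2,interpolation=3)]))
st=env.state();print(st['ee_pos'],st['ee_rot'],np.abs(st['qvel']).max(),st['force'],st['time_s'],np.round(st['qpos'],1))
R=Ro.from_euler('xyz',st['ee_rot'],degrees=True).as_matrix()
G=np.array(st['ee_pos'])-18.8*R[:,2];f=np.array([R[0,2],R[1,2]]);f/=np.linalg.norm(f);print('glass exp',G[:2]+80*f,G[2])
for n,gg in(('top',g),('side',sd)):
  P=[]
  c0=proj(gg,[567,256,90]).astype(int)
  for v in range(c0[1]-25,c0[1]+25):
   for u in range(c0[0]-25,c0[0]+25):
    X=pt(gg,u,v,0)
    if 75<X[2]<108 and np.linalg.norm(X[:2]-[567,256])<36:P.append(X)
  P=np.array(P);q=np.c_[P[:,:2]@f,P[:,:2]@[-f[1],f[0]]]
  A=q[:,0].max()-29;B=(q[:,1].min()+q[:,1].max())/2;print(n,len(P),'centre',A*f+B*np.array([-f[1],f[0]]),np.median(P[:,2]),np.ptp(q,axis=0))
  co=np.linalg.lstsq(np.c_[P[:,:2]-[567,256],np.ones(len(P))],P[:,2],rcond=None)[0];print(co)
E
```

```text
[561.21740096 189.8616511   77.93288164] [179.94293022 -45.0279718   84.0350595 ] 0.24384716531521233 [ 0.27158941 -0.18614279 -0.02816613] 26.8 [ -6.2  29.8 111.   57.6  56.9 -41. ]
glass exp [568.24224172 256.19058859] 91.21999101140793
top 332 centre [568.8822336  257.00773952] 97.18514990785826 [65.74089406 56.63198537]
[-8.82268147e-03  2.31255166e-02  9.71369409e+01]
side 114 centre [567.80315957 257.27423725] 96.73559459175088 [42.45547621 52.99816197]
[-1.29161700e-02 -1.22665361e-02  9.69658199e+01]
```

View pics/both6.png

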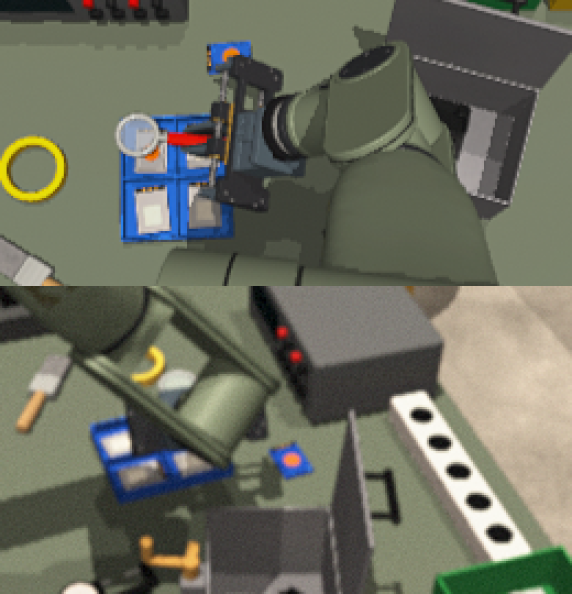

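The glass is centred over the tagged cell (568, 257 against 567.5, 256.4), level and slightly high. The lid is still open and nothing has shifted. A final trim, then a still hold.

Emit:
send_rows([
  [-0.002,-0.001,-0.004,0,0,0,-1],
  [-0.002,-0.001,-0.004,0,0,0,-1],
  [-0.002,-0.001,-0.004,0,0,0,-1],
  [-0.002,-0.001,-0.004,0,0,0,-1],
  [-0.002,-0.001,-0.004,0,0,0,-1],
  [-0.002,-0.001,-0.004,0,0,0,-1],
  [-0.002,-0.001,-0.004,0,0,0,-1],
  [-0.002,-0.001,-0.004,0,0,0,-1],
])

```text
time_s: 27.8
ee_pos: [560.1, 189.4, 75.6]
ee_rot: [180.0, -45.0, 84.0]
force: [-0.2, 0.4, -0.5]
gripper_width: 16.0
gripper_force: 45.0
```

```bash
python3 - <<'E'
from h import *
s=env.state();print(s['ee_pos'],np.abs(s['qvel']).max(),s['gripper_width'],s['time_s']);print(env.job_done())
E
```

```text
[560.0648664  189.36849475  75.63568296] 0.10215566716084694 15.992814301226403 27.8
the job is handed in; nothing more can be done
None
```

I handed the job in at 27.8 s: the latch is swung out, the lid stands open, and the lens is held level and still by its handle about 9 cm above the desk, centred to within about 1 mm on the orange-stickered cell; in the last pictures nothing else on the desk looked shifted.

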